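# Mist the graphite mould at the glassworker's spray stand

## Robot

A 6-joint arm with a two-finger parallel gripper is mounted at the origin on the work surface. World frame = base frame: x ahead of the robot, y to its left, z up, the work surface at z = 0. Lengths are in mm, angles in rad, forces in N, time in s.
With the tool pointing down it reaches from about 275 to 750 mm from the base axis. Payload 10.2 kg.
Tool frame: the origin (TCP) lies where the fingers leave the gripper's body, on its centre line; the fingertips stand 73 mm ahead of it and the grasp point (between the pads) lies 54 mm ahead of it; z points along the fingers, y is the line along which they close (so a half turn about z gives the same grasp; the last joint's range is limited). The gripper opens to 85 mm and grips with 20 to 120 N. Pads are 22 mm wide; open, the fingers measure 114 mm over their backs; the gripper's body (76 mm by 85 mm) begins 54 mm behind the grasp point. The pads swing forward as they close: fully open they stand 13 mm farther back than shut.
Start: joints at [0.983, 0.313, 1.498, -0, 1.331, -0.223], TCP at [187.313, 490.454, 303.894] pointing down, gripper open.
Joint ranges: [-2.94, 2.94], [-0.97, 2.17], [0.19, 2.56], [-1.23, 4.37], [0.02, 3.11], [-2.88, 2.88]. Speed limits (rad/s): [2.39, 2.39, 3.01, 3.14, 3.14, 3.14].

## Interface

Orientations are given as a unit quaternion [w, x, y, z].
In Python, from rig import ctrl gives the robot as it stands.
- The arm moves only by the shell command python3 -m creep 'ROWS' [OPENING] [FORCE]. ROWS is JSON, a list that holds one entry, the list of rows, each a list of 6 numbers: the shift along the world's x, y, z in units of 25 mm (1.0 is 25 mm), then the turn, a rotation vector about the world's x, y, z in units of 5 degrees (1.0 is 5 degrees). In form: [[[x, y, z, ax, ay, az], ...]]. A call has 1 to 20 rows; each row is the pose to reach, as a shift and turn from the pose commanded when the call began; what a row does not reach only later rows make up. A row lasts 1/12 s, in which the tool goes at most 41.7 mm and 7.16 degrees, less where a joint would pass 70% of its speed; a pose out of reach is approached as far as the arm can. A call with a gripper value outside its range is refused whole. OPENING is the finger opening in mm, from 0 to 85.4, set as the call begins (- or left out, the last holds). The fingers move at their own pace and stop on an object; FORCE is the grip in N (left out, the last holds). Time passes only in rows, so rows that repeat a pose let the fingers close. It gives the time, the measured TCP pose, the force, the opening and the grip force at its end, in the units of the state.
- ctrl.sense(): the state, without advancing time (a new reading comes with each control period).
- ctrl.capture(name): name is "scene" or "top" or "wrist"; returns a dict with "image" (480x640x3 uint8, red, green, blue), "fx", "fy", "cx", "cy" (pixels), "k1" (the pictures are not rectified: a ray, as slopes to the right and down, at radius r is drawn at 1 + k1 r^2 times it, then the intrinsics apply), "R" (3x3) and "t" (3): a world point X has camera coordinates R X + t. Camera axes: x right, y down, z forward; pixel columns grow to the right and rows downward; lengths in mm; the calibration is good to about 2 mm. A picture is of the moment at which its call begins. There is no depth.
- ctrl.finish_job(): hands the job in; it is judged then, once.
The state is a dict: "time_s": time; "joints": joint angles; "dq": joint speeds; "tau": joint torques, N m; "eef_pos": TCP position; "ee_rot": TCP orientation; "force": force on the tool from outside, world axes, zero at the start; "wrist_torque": the same for the moment, N m; "grip_width": opening from 0.0 (shut) to 1.0 (fully open); "grip_force": force on a finger pad.
Only numpy, scipy, OpenCV 4.12 (cv2) and the standard library are available. Lean on these libraries where they do the work, as an engineer would, in place of code of your own. Each camera call takes 0.05 s, during which the arm holds its last target. There are 200 camera calls.

## Task

Set the wooden-handled block mould, right way up, in the middle of the white square pad on the spray stand and let go of it. Then turn the stand's selector dial so that it points to the fan mark (three spreading lines), and only after that press the leaning canister's white spray cap fully down for a moment and let it spring back up. Leave the mould on the pad, the dial on the fan mark, and the tongs, tin and jar where they are.

Things in the scene. Friction and masses are not known exactly. Their poses are not given: they have to be found in the camera images.
- mould: Loose mould, 0.3 kg: dark block 75 long (x) x 50 wide (y) x 44 high, a round black hollow on its top; a wooden handle 26 thick runs along its -x, 26 above the underside, to 146 from the block's centre. Origin: centre of the block's underside; z up. Starts on the table left or right of the stand. Grip the block across its 50 width.
- stand: Fixed dark steel plate 12 thick, origin on the table; x away from the robot, y left. In its frame (mm): plate x -90..148, y -240..230; pad centre (20,170,24); dial axis (-20,-170); aluminium canister 66 thick, leaning 39 degrees to -x, from (125,0,36) up to the cap, top face centre (2,0,188). Pad, dial, canister and bar are all on it.
- pad (a point): Centre of the top face of the white square pad, 100 x 100, top 24 above the table; fixed to the stand, at its left end. Axes as the stand's.
- bar_mid (a point): Middle of the steel carrying bar, 12 thick, along the stand's y, 120 long, 318 above the table. From its ends two legs slant down and back (+x) to the plate at (138,+-60) in the stand's frame. It bars a tool that points straight down on the cap: come along the cap's axis, from the robot's side.
- cap_top (a point): Centre of the top face of the white sprung spray cap, a cylinder 42 in diameter and 26 high on the leaning canister; moves with the cap. Its z axis is the cap's axis, up and out towards the robot, 39 degrees from vertical; pressing moves the cap along -z.
- cap (a joint): Travel of the spray cap in m: 0 up, 0.008 fully down (a stop); needs about 4 N to start and 9 N fully down; springs back.
- dial_grip (a point): On the dial's vertical axis, 52 above the table, about the middle of its grey bar grip: 68 long, 18 wide, 34 high (top at 67), on a turning disc of 80 diameter (top at 33). Turns with the dial: its x axis runs along the bar to the end with the white pointer line.
- dial (a joint): Angle of the selector dial in rad, growing clockwise seen from above, a soft click every 0.6: 0 round dot, 0.6 one line, 1.2 fan mark (three spreading lines), 1.8 two parallel lines; white marks on the black disc (132 diameter) around it. In the stand's frame the pointer is at 0.9 minus this, anticlockwise from x. Starts between dot and line.
- tongs: Bystander: flat steel tongs, 180 x 44 x 6, lying on the table on the side of the stand where the mould is not; origin: centre of the underside.
- tin: Bystander: closed round metal tin, 84 diameter, 40 high, beyond the stand on the left; origin: centre of the underside.
- jar: Bystander: closed glass jar, 72 diameter, 100 high, beyond the stand on the right; origin: centre of the underside.

How it is judged:
By the outcome, as a careful person would: the job done as asked, in the order asked, and still so for the second after the job is handed in, with the robot touching nothing.
It also fails if it takes over 69 s, if anything falls off the work surface, if the arm or the gripper's body presses on something with over 40 N, if the wrist force passes 120 N, or if a joint passes its speed limit or range.

## Working session

There is one attempt and no reset: what is moved stays moved. The work goes in short steps, Python scripts to look and compute and a shell command to move; the robot and the scene stay as the last step left them, time stands still between calls to the robot, and variables do not carry over. Pictures are saved under pics/ and viewed, at most 10 in all, crops included, and the job is handed in when it is done.

```bash
ls; mkdir -p pics; cat > h.py <<'E'
import numpy as np,cv2
from rig import ctrl
def cap(n,f):
    c=ctrl.capture(n); cv2.imwrite('pics/'+f,cv2.cvtColor(c['image'],cv2.COLOR_RGB2BGR))
    np.savez('pics/'+f[:-4]+'.npz',**c); return c
def proj(c,X):
    p=np.asarray(c['R'])@np.asarray(X,float)+np.asarray(c['t']).ravel(); s=p[:2]/p[2]; s=s*(1+c['k1']*(s@s))
    return np.array([c['fx']*s[0]+c['cx'],c['fy']*s[1]+c['cy']])
def back(c,u,v,z):
    d=np.array([(u-c['cx'])/c['fx'],(v-c['cy'])/c['fy']]); s=d.copy()
    for _ in range(20): s=d/(1+c['k1']*(s@s))
    R=np.asarray(c['R']);o=-R.T@np.asarray(c['t']).ravel(); r=R.T@np.array([s[0],s[1],1])
    return o+r*(z-o[2])/r[2]
def load(f): 
    d=np.load('pics/'+f+'.npz'); return {k:d[k] if d[k].ndim else float(d[k]) for k in d}
E
python3 - <<'E'
from h import *
a=cap('top','top1.png');b=cap('scene','scene1.png')
for c in(a,b): print(c['fx'],c['k1'],-np.asarray(c['R']).T@np.asarray(c['t']).ravel())
print(ctrl.sense())
E
```

```text
pics
536.5585971578791 -0.16564692177264495 [ 4.53762811e+02 -1.08983075e+00  1.46277812e+03]
523.2275189793849 0.03982494473241754 [1226.15618014 -670.89632325  937.98842755]
{'time_s': 0.1, 'joints': array([ 9.82641319e-01,  3.13396181e-01,  1.49834196e+00, -3.01441982e-05,
        1.33103178e+00, -2.23415399e-01]), 'dq': array([-0.00129711, -0.0004286 , -0.00222093, -0.00076909, -0.00142109,
        0.00181126]), 'tau': array([ 3.33651435e-03, -4.12902474e+01, -2.60138583e+01, -1.17395020e-04,
        3.05458532e-03,  3.41496730e-05]), 'eef_pos': array([187.21035169, 490.32806823, 303.39837922]), 'ee_rot': array([-2.18908401e-04,  1.81357026e-01,  9.83417146e-01, -5.46613233e-04]), 'force': array([-0.06346692, -0.01186971,  0.01640396]), 'wrist_torque': array([ 0.02059675, -0.00619749, -0.01639021]), 'grip_force': 0.0, 'grip_width': 1.0012324453601742}
```

View pics/top1.png

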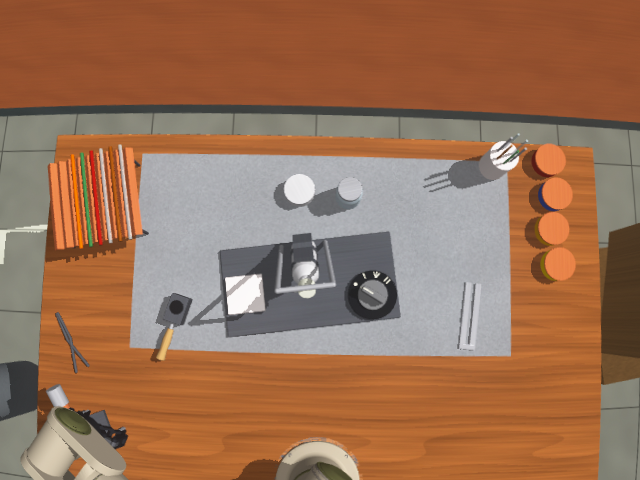

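View pics/scene1.png

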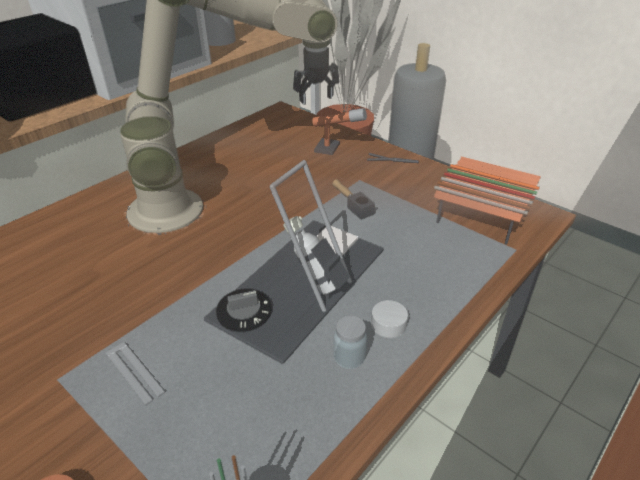

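The top view shows the mould at about (176,308) with its handle towards (163,358), the pad at (244,295), the dial at (372,295) and the plate corners near (220,250), (389,233), (399,318) and (227,336). The tongs lie on the right. I'll zoom in for better pixel positions.

```bash
python3 - <<'E'
import cv2
i=cv2.imread('pics/top1.png')[228:368,145:411]
cv2.imwrite('pics/crop1.png',cv2.resize(i,None,fx=3,fy=3,interpolation=cv2.INTER_CUBIC))
E
```

```text
(no output)
```

View pics/crop1.png

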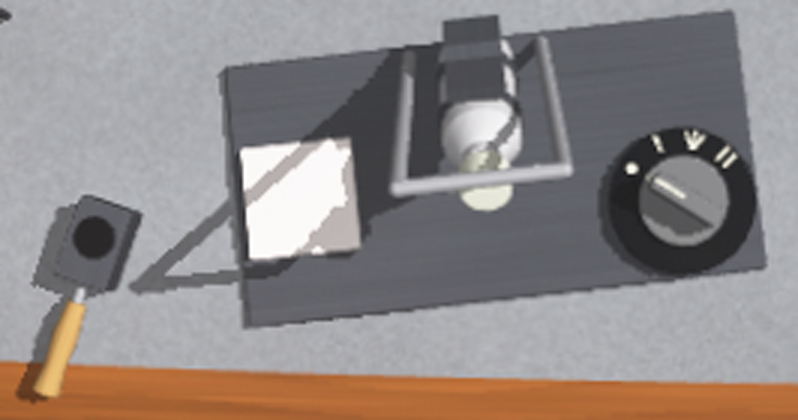

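The crop shows the plate corners at (222,69), (733,11), (766,266) and (246,326). The pad corners are at (240,149), (349,137), (361,250) and (247,263), and the dial disc is at (684,201). The mould's hollow is at (94,237) and its handle end at (47,394).

```bash
cat > m.py <<'E'
from h import *
from scipy.optimize import least_squares
c=load('top1'); P=lambda u,v:(145+(u+.5)/3-.5,228+(v+.5)/3-.5)
obs=[((148,230,12),P(222,69)),((148,-240,12),P(733,11)),((-90,-240,12),P(766,266)),((-90,230,12),P(246,326)),
((70,220,24),P(240,149)),((70,120,24),P(349,137)),((-30,120,24),P(361,250)),((-30,220,24),P(247,263)),((-20,-170,33),P(684,201)),((-20,-170,33),P(684,201))]
def T(p,X): 
    s,k=np.sin(p[2]),np.cos(p[2]); return np.array([p[0]+k*X[0]-s*X[1],p[1]+s*X[0]+k*X[1],X[2]])
f=lambda p:np.concatenate([proj(c,T(p,X))-u for X,u in obs])
r=least_squares(f,[480,0,0.1]);p=r.x
if __name__=='__main__':
    print('stand',p,np.round(r.fun.reshape(-1,2),1).tolist())
    for n,X in dict(pad=(20,170,24),dial=(-20,-170,52),cap=(2,0,188)).items(): print(n,T(p,X))
    h=back(c,*P(94,237),44);e=back(c,*P(47,394),30); print('hollow',h,'end',e,np.linalg.norm((h-e)[:2]),'yaw',np.arctan2(*(h-e)[1::-1]))
    for q in[(83,197),(141,215),(117,291),(57,279)]: print(back(c,*P(*q),44))
    a=back(c,*P(655,180),67);b=back(c,*P(712,222),67);print('dial',a,b,'joint',0.9-(np.arctan2(*(a-b)[1::-1])-p[2]))
E
python3 m.py
```

```text
stand [5.02755005e+02 3.59417925e+01 1.38574302e-01] [[0.1, -0.6], [0.2, -0.6], [0.4, 1.1], [0.4, 1.0], [-0.5, 0.3], [-0.1, 0.2], [-0.3, -0.3], [0.7, -0.6], [-0.4, -0.2], [-0.4, -0.2]]
pad [499.080976  207.0747861  24.       ]
dial [ 506.4290347  -135.19120116   52.        ]
cap [504.73583322  36.21805492 188.        ]
hollow [459.31386179 386.34324821  44.        ] end [317.88426962 427.03710479  30.        ] 147.16765781457306 yaw -0.28016433981043204
[494.40535702 398.16205449  44.        ]
[480.22345055 344.72040435  44.        ]
[412.46587767 363.2791863   44.        ]
[420.94095377 418.23146752  44.        ]
dial [ 522.26822642 -107.47021251   67.        ] [ 486.95837612 -157.56047773   67.        ] joint 0.08180126726985226
```

```bash
python3 -m creep '[[[1.5,-0.6,-0.6,0,0,0.7],[3,-1.2,-1.2,0,0,1],[4.5,-1.8,-1.8,0,0,1],[6,-2.4,-2.4,0,0,1],[7.5,-3,-3,0,0,1],[9,-3.6,-3.6,0,0,1],[10.2,-4,-4,0,0,1],[10.7,-4.2,-4.1,0,0,1],[10.7,-4.2,-4.1,0,0,1],[10.7,-4.2,-4.1,0,0,1],[10.7,-4.2,-4.1,0,0,1]]]' 85 60; python3 - <<'E'
from h import *
c=cap('wrist','w1.png'); R=np.asarray(c['R']); print(-R.T@np.asarray(c['t']).ravel()); print(R[2])
E
```

```text
time_s: 1.02
eef_pos: [453.7, 386.1, 201.8]
ee_rot: [-0.0, 0.138, 0.99, 0.0]
force: [0.3, -0.1, 1.3]
grip_width: 0.993
grip_force: 0.0
[377.26100537 409.00804557 271.76150826]
[ 0.30250588 -0.08489309 -0.94935944]
```

View pics/w1.png

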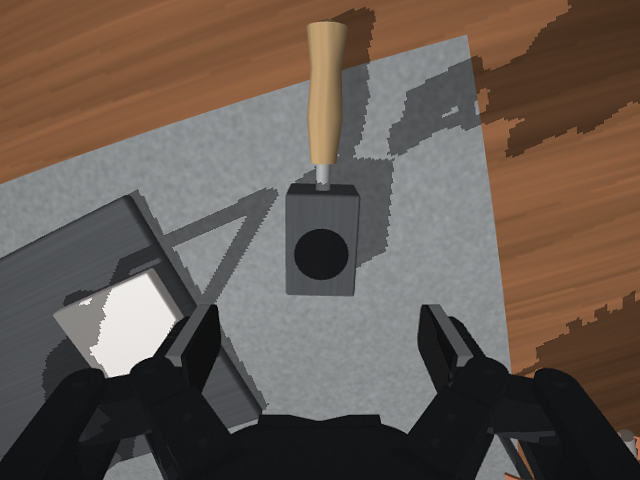

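The wrist view shows the block's top-face corners at (287,195), (358,196), (354,296) and (287,294). The hollow at (321,254) is slightly off-centre, away from the handle. The gripper is aligned with the block in yaw.

```bash
python3 - <<'E'
from h import *
c=load('w1'); q=[back(c,*p,44)[:2] for p in[(287,195),(358,196),(354,296),(287,294)]]
print(np.round(q,1),np.mean(q,0)); print([np.linalg.norm(q[i]-q[i-1]) for i in range(4)],back(c,321,254,44),back(c,327,23,30))
from m import p,T
for X in[(-30,220,24),(-30,120,24),(70,220,24)]: print(X,proj(c,T(p,X)))
print(ctrl.sense()['eef_pos'])
E
```

```text
[[415.2 376.7]
 [428.5 421.5]
 [499.1 401.2]
 [484.3 355. ]] [456.78209976 388.58546673]
[np.float64(72.46042597257126), np.float64(46.7434656624853), np.float64(73.40306853126185), np.float64(48.5472899052614)] [461.20749758 386.99484304  44.        ] [320.98105809 430.27409868  30.        ]
(-30, 220, 24) [144.62779816 267.98549698]
(-30, 120, 24) [ 48.37904035 311.27709566]
(70, 220, 24) [207.95091152 366.10299925]
[453.60672838 386.31717921 201.98891205]
```

```bash
python3 -m creep '[[[0.1,0.05,-1.2,0,0,0],[0.1,0.05,-2.4,0,0,0],[0.1,0.05,-3.5,0,0,0],[0.1,0.05,-4.3,0,0,0],[0.1,0.05,-4.7,0,0,0],[0.1,0.05,-4.7,0,0,0],[0.1,0.05,-4.7,0,0,0]]]' && python3 -m creep '[[[0,0,0,0,0,0],[0,0,0,0,0,0],[0,0,0,0,0,0],[0,0,0,0,0,0],[0,0,0,0,0,0],[0,0,0,0,0,0],[0,0,0,0,0,0],[0,0,0,0,0,0],[0,0,0,0,0,0],[0,0,0,0,0,0]]]' 40 60
```

```text
time_s: 1.65
eef_pos: [457.1, 387.4, 84.9]
ee_rot: [0.0, 0.138, 0.99, 0.0]
force: [-0.1, 0.7, -0.2]
grip_width: 0.992
grip_force: 0.0
time_s: 2.48
eef_pos: [457.8, 387.0, 85.4]
ee_rot: [0.001, 0.138, 0.99, 0.001]
force: [-1.2, -0.1, 7.5]
grip_width: 0.574
grip_force: 63.3
```

```bash
python3 -m creep '[[[0,0,0.8,0,0,0],[0,0,1.8,0,0,0],[0,0,2.8,0,0,0],[0.3,-0.8,3.2,0,0,0.5],[0.6,-2,3.2,0,0,1.5],[0.9,-3.2,3.2,0,0,2.5],[1.2,-4.4,3.2,0,0,3.5],[1.4,-5.6,3.2,0,0,4.3],[1.6,-6.6,3.2,0,0,4.7],[1.7,-7.1,3.2,0,0,4.7],[1.7,-7.1,3.2,0,0,4.7],[1.7,-7.1,3.2,0,0,4.7],[1.7,-7.1,3.2,0,0,4.7]]]'; python3 - <<'E'
from h import *
cap('wrist','w2.png');cap('top','top2.png')
E
```

```text
time_s: 3.57
eef_pos: [499.5, 210.1, 163.9]
ee_rot: [-0.0, -0.066, 0.998, 0.0]
force: [-0.1, 0.7, -4.1]
grip_width: 0.575
grip_force: 63.8
```

View pics/w2.png

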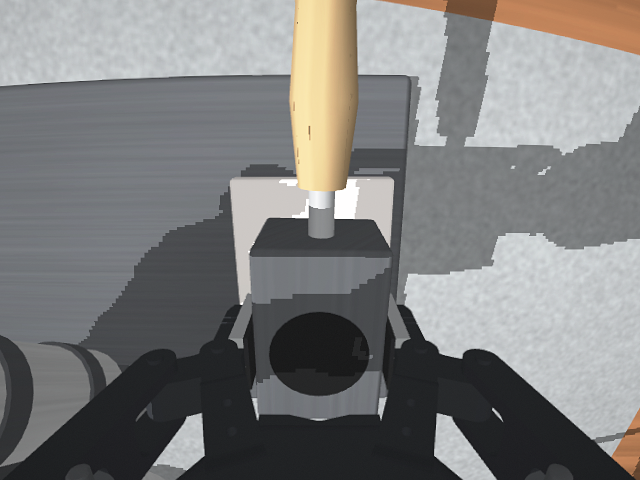

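The wrist view shows the pad's near corners at (231,180) and (393,179). The block's near face has its top edge at (250..391,257) and its bottom edge at (270..373,220).

```bash
python3 - <<'E'
from h import *
from m import p,T
c=load('w2')
a=back(c,231,180,24);b=back(c,393,179,24);d=(b-a)[:2]; L=np.linalg.norm(d);d/=L; n=np.array([d[1],-d[0]])
print('pad c',(a+b)[:2]/2+50*n,L,'yaw',np.arctan2(-d[0],d[1]), 'fit',T(p,(20,170,24)))
zb=163.9-85.4
for z,u,w,v in[(zb+44,250,391,257),(zb,270,373,220)]:
    a=back(c,u,v,z);b=back(c,w,v,z);d=(b-a)[:2];L=np.linalg.norm(d);d/=L;n=np.array([d[1],-d[0]]);print('block c',(a+b)[:2]/2+37.5*n,L,np.arctan2(-d[0],d[1]))
print(ctrl.sense()['eef_pos'])
E
```

```text
pad c [502.69927727 207.48125052] 97.17890107209577 yaw 0.1395083218952018 fit [499.080976  207.0747861  24.       ]
block c [500.92563958 211.64369659] 48.097596772558404 0.13359054470539303
block c [499.82609272 212.19001899] 47.279727183579794 0.13375364672840365
[499.47590126 210.24600009 163.80603125]
```

```bash
python3 -m creep '[[[0.06,-0.16,-0.5,0,0,0],[0.06,-0.16,-1.2,0,0,0],[0.06,-0.16,-1.8,0,0,0],[0.06,-0.16,-2.05,0,0,0],[0.06,-0.16,-2.15,0,0,0],[0.06,-0.16,-2.15,0,0,0],[0.06,-0.16,-2.15,0,0,0]]]'
```

```text
time_s: 4.25
eef_pos: [501.7, 205.6, 110.8]
ee_rot: [0.001, -0.066, 0.998, 0.0]
force: [-0.5, 0.3, -3.4]
grip_width: 0.577
grip_force: 63.8
```

```bash
python3 -m creep '[[[0,0.02,-0.05,0,0,0],[0,0.02,-0.08,0,0,0],[0,0.02,-0.08,0,0,0],[0,0.02,-0.08,0,0,0]]]' && python3 -m creep '[[[0,0,0,0,0,0],[0,0,0,0,0,0],[0,0,0,0,0,0],[0,0,0,0,0,0],[0,0,0,0,0,0],[0,0,0,0,0,0],[0,0,0.4,0,0,0],[0,0,1.2,0,0,0],[0,0,2.4,0,0,0],[0,0,3.6,0,0,0],[0,0,4.6,0,0,0],[0,0,4.6,0,0,0],[0,0,4.6,0,0,0]]]' 85
```

```text
time_s: 4.58
eef_pos: [501.8, 206.0, 109.4]
ee_rot: [0.001, -0.066, 0.998, 0.0]
force: [-1.3, 0.7, 6.7]
grip_width: 0.579
grip_force: 64.7
time_s: 5.67
eef_pos: [501.6, 205.8, 224.8]
ee_rot: [0.002, -0.066, 0.998, 0.0]
force: [-0.6, 0.3, -1.2]
grip_width: 0.994
grip_force: 0.0
```

```bash
python3 -m creep '[[[-1.2,0,0,0,0,-1],[-2.5,0,0,0,0,-2.3],[-3.8,0,0,0,0,-3.6],[-5.1,0,0,0,0,-4.9],[-6.3,-1,0,0,0,-6.2],[-6.6,-2.3,0,0,0,-7.5],[-6.6,-3.6,0,0,0,-8.8],[-6.6,-4.9,0,0,0,-10.1],[-6.6,-6.2,0,0,0,-11.4],[-6.6,-7.5,0,0,0,-12.7],[-6.6,-8.8,0,0,0,-14],[-6.6,-10.1,0,0,0,-15.3],[-6.6,-11.4,0,0,0,-16.6],[-6.6,-12.4,0,0,0,-17.9],[-6.6,-13,0,0,0,-19],[-6.6,-13.6,0,0,0,-20],[-6.6,-13.6,0,0,0,-20],[-6.6,-13.6,0,0,0,-20]]]' - 40; python3 - <<'E'
from h import *
print(ctrl.sense()['joints'])
c=load('top1')
P=lambda u,v:(145+(u+.5)/3-.5,228+(v+.5)/3-.5)
print(back(c,*P(481,180),318))
E
```

```text
time_s: 7.17
eef_pos: [335.9, -134.1, 222.5]
ee_rot: [-0.001, 0.721, 0.692, -0.0]
force: [-0.5, 0.5, 0.5]
grip_width: 0.993
grip_force: 0.0
[-7.07307707e-01  4.46557619e-02  2.05606618e+00  1.39665382e-04
  1.04282778e+00 -6.66345766e-01]
[507.02313606  35.31493144 318.        ]
```

```bash
python3 -m creep '[[[1.3,0,0,0,0,-1.2],[2.6,0,0,0,0,-2.4],[3.9,0,0,0,0,-3.6],[5.2,0,0,0,0,-4.8],[6.3,0,0,0,0,-6],[6.8,0,0,0,0,-6.6],[6.8,0,0,0,0,-6.6],[6.8,0,0,0,0,-6.6]]]'; python3 - <<'E'
from h import *
cap('wrist','w3.png')
E
```

```text
time_s: 7.83
eef_pos: [505.9, -133.0, 222.4]
ee_rot: [-0.001, 0.888, 0.461, -0.001]
force: [0.2, 0.3, 0.2]
grip_width: 0.995
grip_force: 0.0
```

View pics/w3.png

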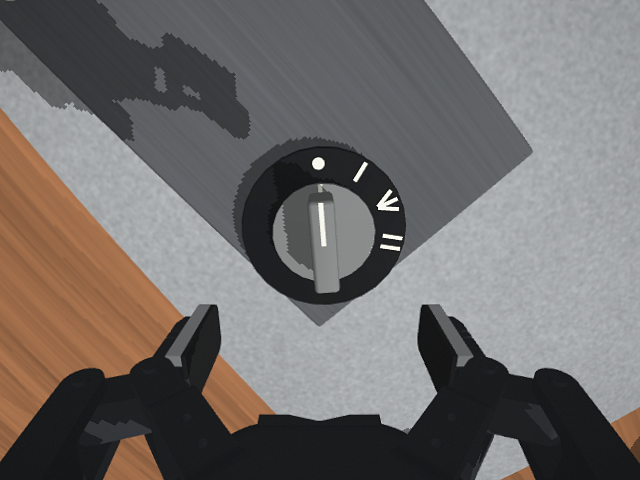

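The wrist view shows the bar grip's top running from (321,197), the pointer end at the dot, to (326,290). The dial disc is centred near (324,233), and the bar sits nearly square between the fingers.

```bash
python3 - <<'E'
from h import *
from m import p,T
c=load('w3')
a=back(c,320.5,197,67);b=back(c,326,290,67);print('bar',a,b,(a+b)/2,np.linalg.norm(a-b),np.degrees(np.arctan2(*(a-b)[1::-1])))
print('disc',back(c,324,231.5,33),'fit',T(p,(-20,-170,52)))
d=back(c,324,226,18)
for q in[(318,163),(361,172),(388,203),(391,242)]:
    m=back(c,*q,18);print(np.degrees(np.arctan2(*(m-d)[1::-1])))
print('stand yaw',np.degrees(p[2]),'fan expected',np.degrees(p[2]-.3))
E
```

```text
bar [ 527.73453396 -104.35363725   67.        ] [ 492.47016589 -161.62056171   67.        ] [ 510.10234992 -132.98709948   67.        ] 67.2538199076133 58.37567661231504
disc [ 510.50564351 -133.86221058   33.        ] fit [ 506.4290347  -135.19120116   52.        ]
60.42317015941815
21.80608717596074
-14.444813579000998
-48.93458179090396
stand yaw 7.939722631892203 fan expected -9.249011222032493
```

```bash
python3 -m creep '[[[0.1,-0.04,-0.8,0,0,0.3],[0.1,-0.04,-2,0,0,0.4],[0.1,-0.04,-3,0,0,0.4],[0.1,-0.04,-3.9,0,0,0.4],[0.1,-0.04,-4.3,0,0,0.4],[0.1,-0.04,-4.3,0,0,0.4],[0.1,-0.04,-4.3,0,0,0.4]]]' && python3 -m creep '[[[0,0,0,0,0,0],[0,0,0,0,0,0],[0,0,0,0,0,0],[0,0,0,0,0,0],[0,0,0,0,0,0],[0,0,0,0,0,0],[0,0,0,0,0,0],[0,0,0,0,0,0],[0,0,0,0,0,0],[0,0,0,0,0,0],[0,0,0,0,0,0],[0,0,0,0,0,0],[0,0,0,0,0,0]]]' 8 30; python3 -c "
from rig import ctrl;s=ctrl.sense();print(s['joints'],s['wrist_torque'])"
```

```text
time_s: 8.47
eef_pos: [508.7, -135.3, 116.4]
ee_rot: [0.0, 0.88, 0.474, 0.0]
force: [-0.8, -0.5, -0.3]
grip_width: 0.996
grip_force: 0.0
time_s: 9.55
eef_pos: [508.6, -134.9, 116.1]
ee_rot: [-0.001, 0.88, 0.474, -0.0]
force: [-3.8, 2.5, 6.5]
grip_width: 0.209
grip_force: 28.7
[-4.82253422e-01  5.43092368e-01  1.70069305e+00  2.36711446e-04
  8.98978633e-01  1.00207457e-01] [0.51568148 0.57146511 0.08324534]
```

```bash
python3 -m creep '[[[0,0,0,0,0,-1],[0,0,0,0,0,-2],[0,0,0,0,0,-3],[0,0,0,0,0,-4],[0,0,0,0,0,-5],[0,0,0,0,0,-6],[0,0,0,0,0,-7],[0,0,0,0,0,-8],[0,0,0,0,0,-9],[0,0,0,0,0,-10],[0,0,0,0,0,-11],[0,0,0,0,0,-12],[0,0,0,0,0,-12.8],[0,0,0,0,0,-13.2],[0,0,0,0,0,-13.2],[0,0,0,0,0,-13.2],[0,0,0,0,0,-13.2]]]' && python3 -m creep '[[[0,0,0,0,0,0],[0,0,0,0,0,0],[0,0,0,0,0,0],[0,0,0,0,0,0],[0,0,0,0,0,0],[0,0,0,0,0,0],[0,0,0.4,0,0,0],[0,0,1.2,0,0,0],[0,0,2.4,0,0,0],[0,0,3.6,0,0,0],[0,0,4.3,0,0,0],[0,0,4.3,0,0,0],[0,0,4.3,0,0,0]]]' 85; python3 - <<'E'
from h import *
cap('wrist','w4.png')
E
```

```text
time_s: 10.97
eef_pos: [509.0, -136.3, 116.1]
ee_rot: [0.001, 0.997, -0.082, 0.001]
force: [-1.5, -6.3, 1.6]
grip_width: 0.208
grip_force: 29.3
time_s: 12.05
eef_pos: [508.9, -135.3, 224.1]
ee_rot: [0.0, 0.997, -0.082, 0.001]
force: [-0.0, 0.4, -0.5]
grip_width: 0.998
grip_force: 0.0
```

View pics/w4.png

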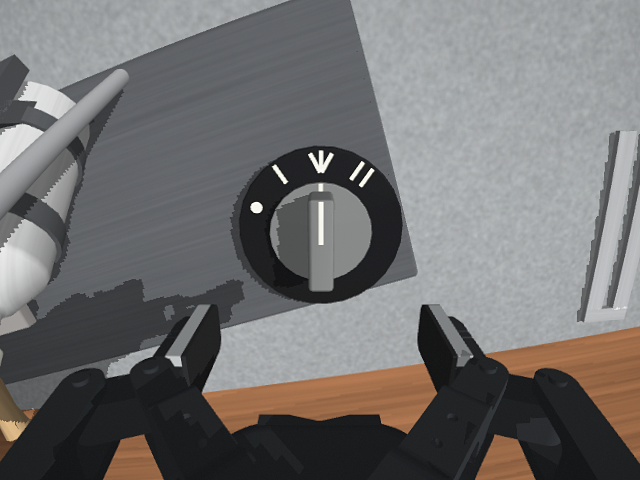

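The dial's pointer line (321,222) now aims at the fan mark (320,162), so the dial is done. Next I'll close the fingers, go around the front of the bar and tilt onto the cap's axis.

```bash
python3 -m creep '[[[-1.2,0,0,0,0,0.5],[-2.5,0,0.4,0,0,1],[-3.8,0,0.8,0,0,1.5],[-4.8,0.5,1.2,0,0,2],[-5,1.7,1.6,0,0,2.5],[-5,3,2,0,0,3],[-5,4.2,2.4,0,0,3.5],[-5,5.4,2.7,0,0,3.5],[-5,6.2,2.7,0,0,3.5],[-5,6.4,2.7,0,0,3.5],[-5,6.4,2.7,0,0,3.5],[-5,6.4,2.7,0,0,3.5]]]' 0 40 && python3 -m creep '[[[0.2,0,0,0.14,-1,0],[0.4,0,0,0.28,-2,0],[0.6,0,0,0.42,-3,0],[0.8,0,0,0.56,-4,0],[1,0,0,0.7,-5,0],[1.2,0,0,0.84,-6,0],[1.4,0,0,0.98,-7,0],[1.6,0,0,1.08,-7.72,0],[1.6,0,0,1.08,-7.72,0],[1.6,0,0,1.08,-7.72,0],[1.6,0,0,1.08,-7.72,0]]]'; python3 - <<'E'
from h import *
from scipy.spatial.transform import Rotation as Q
s=ctrl.sense();print(s['joints'],s['force']);q=s['ee_rot'];M=Q.from_quat([*q[1:],q[0]]).as_matrix();print(M,'tip',s['eef_pos']+73*M[:,2])
cap('wrist','w5.png')
E
```

```text
time_s: 13.1
eef_pos: [383.7, 24.3, 289.9]
ee_rot: [-0.0, 0.997, 0.071, -0.001]
force: [-0.5, -0.4, 0.6]
grip_width: -0.001
grip_force: 0.0
time_s: 14.02
eef_pos: [423.9, 24.0, 290.6]
ee_rot: [-0.022, 0.941, 0.066, 0.332]
force: [-0.4, -0.4, 0.4]
grip_width: -0.0
grip_force: 0.0
[-0.35728707 -0.12713706  2.13561663  0.56406382  0.59158348  0.6865802 ] [-0.35650012 -0.35759963  0.43602986]
[[ 0.77092371  0.13946019  0.62147204]
 [ 0.10960731 -0.99022634  0.08624407]
 [ 0.62742559  0.00163028 -0.77867481]] tip [469.25643693  30.33725632 233.7494782 ]
```

View pics/w5.png

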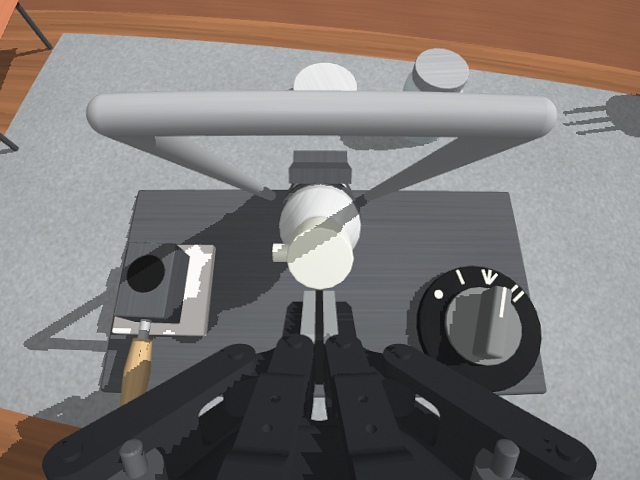

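The wrist view shows the cap top at about (320,255), in line with the shut fingertips at (320,295). The bar clears the tool above, the dial is on the fan mark and the mould is on the pad. I'll check the cap's offset from the tool axis and the bar clearance.

```bash
python3 - <<'E'
from h import *
from m import p,T
from scipy.spatial.transform import Rotation as Q
c=load('w5'); s=ctrl.sense();q=s['ee_rot'];M=Q.from_quat([*q[1:],q[0]]).as_matrix();e=s['eef_pos']
print('cap fit px',proj(c,T(p,(2,0,188))))
a=back(c,320,257,188);print('cap at z188',a,'in tool',M.T@(a-e),'fit in tool',M.T@(T(p,(2,0,188))-e))
b=(back(c,89,112,318)+back(c,555,118,318))/2;print('bar',b,'in tool',M.T@(b-e))
o=-c['R'].T@np.ravel(c['t']);print('cam in tool',M.T@(o-e))
# pad & mould check
print('mould bottom near corners z24',back(c,113,318,24),back(c,170,320,24),'pad',back(c,113,333,24),back(c,206,335,24))
E
```

```text
cap fit px [318.59791594 263.30790433]
cap at z188 [508.88888432  35.93119476 188.        ] in tool [2.25743545e+00 1.32615275e-01 1.33775836e+02] fit in tool [ -0.91101589  -0.73244108 131.21796228]
bar [510.11524018  36.24666632 318.        ] in tool [84.85866078  0.2201124  33.3834385 ]
cam in tool [ 81.65347269  -0.45997805 -69.04813114]
mould bottom near corners z24 [460.8047484  251.89721922  24.        ] [468.60885588 189.40424737  24.        ] pad [445.70493176 246.75819946  24.        ] [459.48550473 147.54788073  24.        ]
```

```bash
python3 -m creep '[[[0.31,0.04,-0.39,0,0,0],[0.62,0.09,-0.78,0,0,0],[0.93,0.13,-1.17,0,0,0],[1.12,0.155,-1.4,0,0,0],[1.24,0.17,-1.56,0,0,0],[1.24,0.17,-1.56,0,0,0],[1.24,0.17,-1.56,0,0,0]]]' && python3 -m creep '[[[0.06,0.01,-0.08,0,0,0],[0.12,0.02,-0.16,0,0,0],[0.19,0.03,-0.23,0,0,0],[0.25,0.035,-0.31,0,0,0],[0.25,0.035,-0.31,0,0,0],[0.25,0.035,-0.31,0,0,0]]]'
```

```text
time_s: 14.65
eef_pos: [454.8, 29.0, 251.8]
ee_rot: [-0.023, 0.94, 0.067, 0.333]
force: [0.0, -0.4, 0.6]
grip_width: -0.004
grip_force: 0.0
time_s: 15.15
eef_pos: [461.2, 29.8, 244.1]
ee_rot: [-0.023, 0.94, 0.067, 0.333]
force: [-1.8, 0.5, 3.9]
grip_width: 0.001
grip_force: 2.0
```

```bash
python3 -m creep '[[[0.07,0.01,-0.08,0,0,0],[0.13,0.02,-0.17,0,0,0],[0.2,0.03,-0.25,0,0,0],[0.2,0.03,-0.25,0,0,0],[0.2,0.03,-0.25,0,0,0]]]' && python3 -m creep '[[[0.03,0,-0.03,0,0,0],[0.03,0,-0.03,0,0,0],[0.03,0,-0.03,0,0,0]]]'
```

```text
time_s: 15.57
eef_pos: [465.8, 30.5, 238.4]
ee_rot: [-0.022, 0.94, 0.067, 0.333]
force: [-24.2, -4.5, 20.7]
grip_width: -0.001
grip_force: 15.7
time_s: 15.82
eef_pos: [466.0, 30.6, 238.3]
ee_rot: [-0.022, 0.94, 0.067, 0.334]
force: [-43.6, -7.7, 37.5]
grip_width: -0.0
grip_force: 28.2
```

```bash
python3 -m creep '[[[-0.12,-0.02,0.15,0,0,0],[-0.4,-0.05,0.5,0,0,0],[-0.8,-0.11,1,0,0,0],[-1.2,-0.17,1.5,0,0,0],[-1.8,-0.25,2.2,0,0,0],[-2.6,-0.35,2.6,0,0,0],[-3.4,-0.4,2.8,0,0,0],[-3.6,-0.4,2.8,0,0,0],[-3.6,-0.4,2.8,0,0,0],[-3.6,-0.4,2.8,0,0,0],[-3.6,-0.4,2.8,0,0,0]]]'; python3 - <<'E'
from h import *
a=cap('wrist','w6.png');b=cap('top','top6.png')
i=cv2.imread('pics/w6.png'); j=cv2.resize(cv2.imread('pics/top6.png')[170:370,140:500],(640,356))
cv2.imwrite('pics/both.png',np.hstack([cv2.resize(i,(400,300)),cv2.resize(j,(400,300))]))
E
```

```text
time_s: 16.73
eef_pos: [377.4, 20.5, 306.5]
ee_rot: [-0.023, 0.94, 0.066, 0.332]
force: [-0.8, 0.2, -0.4]
grip_width: -0.002
grip_force: 0.0
```

View pics/both.png

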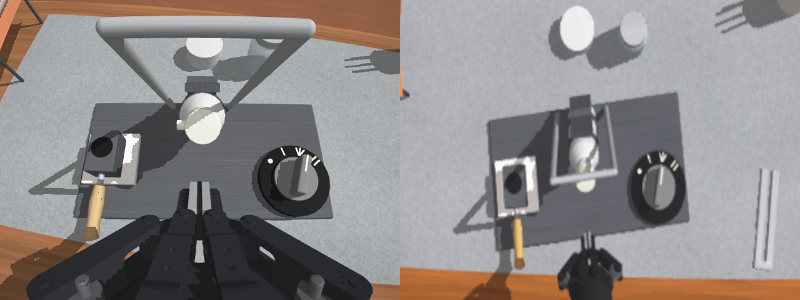

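The wrist and top views show the mould upright and centred on the pad, the dial on the fan mark and the cap back up. The tongs, tin and jar are where they were, and the arm is clear.

```bash
python3 -c "
from rig import ctrl;print(ctrl.finish_job())"
```

```text
the job is handed in; nothing more can be done
None
```

I handed the job in at about 17 s: the mould is upright and centred on the pad, the dial is on the fan mark, and after that the cap was pressed to its stop (up to about 58 N through the fingertips) and sprang back; the tongs, tin and jar were not touched.

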